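Pop the battery hatch on its push-push latch

TASK

Open the hatch of the battery box, the bigger of the two grey boxes: press the round pad on its hatch once with the fingertips, all the way in until it stops, then let go so that the hatch pops up, and take the hand away to see that it stays open by itself. Do not push the hatch shut again, leave the hatch of the smaller fuse box shut, and leave the loose parts on the bench lying where they are.

Things in the scene. Friction and masses are not known exactly. Their poses are not given: they have to be found in the camera images.
- battery_box: The bigger grey steel box, screwed to the bench: 160 mm deep (x), 190 wide (y), 100 high. Origin at the centre of its underside, z up; front faces its -x. In its top a flush grey hatch, 110 mm (x) by 130 (y), hinged on its far edge (line x = +55 mm along the box's y, 98 mm up), push-push latch under its near edge. Stands left or right of the fuse box, turned up to 0.5 rad.
- battery_pad (a point): Centre of the top face of the round black press pad on the battery hatch: 26 mm in diameter, 3 mm proud, 19 mm in from the hatch's near edge (hatch shut: 36 mm towards the box's -x from its origin, 103 mm up). It moves with the hatch, and is about 62 mm higher when the hatch is fully open. z axis: the hatch's outward normal.
- battery_hatch (a joint): Hatch angle, rad: 0 shut and latched, -0.069 pushed in to the stop (pad 6 mm down), 0.75 fully open. A spring opens it. Pushing it to the stop takes 3 to 5 N on the pad; there force rises and the latch is freed: as the finger leaves, the hatch follows it up, swings fully open in about 1 s and stays. Let go short of the stop, it latches again. Open and pushed down to the stop again, it latches shut.
- battery_pin (a joint): Sideways position, in m, of the steel pin in the battery hatch's latch (inside the box, nothing to handle): about 0 when latched, +0.006 when just freed at the stop, -0.002 to -0.005 when popped open. Near or below hatch angle 0 it is under -0.004 only while the open hatch is being pushed shut again.
- fuse_box: The smaller box, of the same make and grey: 110 mm deep (x), 115 mm wide (y), 70 mm high, screwed to the bench. Origin at the centre of its underside. Its hatch (70 by 75 mm, with an 18 mm pad) is of the same kind and must stay shut.
- fuse_hatch (a joint): Angle of the fuse box's hatch, in rad: 0 = shut and latched, negative = pushed in (stop at -0.116), positive = open. To be left alone.
- oil_bottle: Loose grey oil bottle, standing, 60 mm in diameter, 150 mm high; origin at the centre of its base. To be left alone.
- bearing: Loose steel wheel bearing lying flat, 52 mm outside diameter, 16 mm high; origin at the centre of its underside. To be left alone.
- sprocket: Loose aluminium chain sprocket lying flat, about 94 mm over its teeth, 16 mm high at the hub; origin at the centre of its underside. To be left alone.
- screwdriver: Loose screwdriver lying on the bench, about 200 mm long. To be left alone.

How it is judged:
On the way, in this order (a step that is already met when the one before it is completed fails the run):
1. the battery hatch is pressed in with the fingers, more than 0.05 rad (about 4.5 mm at the pad) (value of joint battery_hatch below -0.05 rad and contact force between the fingers and battery_box above 0.5 N), for 0.02 s.
2. the battery hatch has popped up (beyond 0.6 rad) and stands open for a second with nothing of the robot touching it (value of joint battery_hatch above 0.6 rad and contact force between each of the arm, the fingers and battery_box below 0.05 N), for 1 s.
At the end, for the whole second after the job is handed in: The battery hatch stands open by itself beyond 0.6 rad and still (under 0.1 rad/s), the fuse hatch is shut (between -0.03 and 0.05 rad), and the bottle, bearing and sprocket lie within 20 mm and the screwdriver within 30 mm of where they were (value of joint battery_hatch above 0.6 rad and velocity of joint battery_hatch between -0.1 and 0.1 rad/s and value of joint fuse_hatch between -0.03 and 0.05 rad and distance of each of oil_bottle, bearing, sprocket from where it was at the start of the episode below 0.02 m and distance of screwdriver from where it was at the start of the episode below 0.03 m); the robot touches nothing.
It fails at once if the battery hatch is pushed shut again after it has popped (value of joint battery_pin below -0.004 m and value of joint battery_hatch below 0.02 rad).
It fails at once if the fuse box's hatch is pressed in or opened (value of joint fuse_hatch above 0.05 rad or value of joint fuse_hatch below -0.03 rad).
It fails at once if a loose part on the bench is knocked over, moved or lifted (distance of any of oil_bottle, bearing, sprocket from where it was at the start of the episode above 0.02 m or angle between oil_bottle's own z axis and vertical above 0.3 rad or distance of screwdriver from where it was at the start of the episode above 0.03 m).
It also fails if it takes over 32 s, if anything falls off the work surface, if the arm or the gripper's body presses on something with over 40 N, if the wrist force passes 120 N, or if a joint passes its speed limit or range.

ROBOT

A 7-joint arm with a two-finger parallel gripper is mounted at the origin on the work surface. World frame = base frame: x ahead of the robot, y to its left, z up, the work surface at z = 0. Lengths are in m, angles in rad, forces in N, time in s.
With the tool pointing down it reaches from about 0.4 to 0.9 m from the base axis. Payload 5.5 kg.
Tool frame: the origin (TCP) lies at the centre of the arm's flange, where the gripper is bolted on; the fingertips stand 173 mm ahead of it and the grasp point (between the pads) lies env.grip_depth ahead of it (env.grip_depth is the distance from the TCP to the grasp point, in m); z points along the fingers, y is the direction in which the jaws open and shut (so a half turn about z gives the same grasp; the last joint's range is limited). The gripper opens to 85 mm and grips with 20 to 120 N. Pads are 22 mm wide; open, the fingers measure 114 mm over their backs; the gripper's body (76 mm by 85 mm) begins 54 mm behind the grasp point. The pads swing forward as they close: fully open they stand 13 mm farther back than shut.
Start: joints at [-1.048, 0.501, -0.427, 1.55, 0.221, 1.138, -0.21], TCP at [0.167, 0.628, 0.405] pointing down, gripper open.
Joint ranges: [-2.88, 2.88], [-0.31, 2.03], [-1.54, 1.56], [0.2, 2.42], [-1.41, 4.55], [0.19, 2.02], [-2.57, 2.57]. Speed limits (rad/s): [2.57, 2.57, 3.14, 3.14, 3.14, 3.14, 3.14].

INTERFACE

Orientations are given as a unit quaternion [w, x, y, z].
In Python, from rig import env gives the robot as it stands.
- The arm moves only by the tool servo_tool, never from a script. Its arguments are lists of equal length, an entry for each row: "xyz": the shift along the tool's x, y, z in m, a list of three; "rot": the turn, a rotation vector about the tool's x, y, z in degrees, a list of three; "hand": the opening, from 0 (shut) to 1 (fully open). A call has 1 to 12 rows; each row is the pose to reach, as a shift and turn from the pose commanded when the call began, along the tool's axes at that moment; what a row does not reach only later rows make up. A row lasts 1/10 s, in which the tool goes at most 50 mm and 8.59 degrees, less where a joint would pass 70% of its speed; a pose out of reach is approached as far as the arm can. A call with a gripper value outside its range is refused whole. The fingers move at their own pace and stop on an object; "newtons" is the grip in N (left out, the last holds). Time passes only in rows, so rows that repeat a pose let the fingers close. It gives the time, the measured TCP pose, the force and the opening at its end, in the units of the state.
- env.read_state(): the state, without advancing time (a new reading comes with each control period).
- env.camera(name): name is "scene" or "top" or "wrist"; returns a dict with "color" (480x640x3 uint8, blue, green, red), "intrinsics" (3x3 intrinsics, pixels), "R" (3x3) and "t" (3): a world point X has camera coordinates R X + t. Camera axes: x right, y down, z forward; pixel columns grow to the right and rows downward; lengths in m; the calibration is good to about 2 mm. A picture is of the moment at which its call begins. There is no depth.
- env.sign_off(): hands the job in, once; it reports no verdict.
The state is a dict: "time": time; "q": joint angles; "joint_velocities": joint speeds; "tau": joint torques, N m; "tool_pos": TCP position; "eef_rot": TCP orientation; "ft_force": force on the tool from outside, world axes, zero at the start; "torque": the same for the moment, N m; "finger_gap": finger opening in m.
Only numpy, scipy, OpenCV 4.12 (cv2) and the standard library are available. Lean on these libraries where they do the work, as an engineer would, in place of code of your own. Each camera call takes 0.05 s, during which the arm holds its last target.

## Working session

There is one attempt and no reset: what is moved stays moved. The work goes in short steps, Python scripts to look and compute and a tool call to move; the robot and the scene stay as the last step left them, time stands still between calls to the robot, and variables do not carry over. Pictures are saved under pics/ and viewed, and the job is handed in when it is done.

Besides the shell and the picture viewer there is one more tool, called after "Call:" by a JSON object that holds its "fn" and its "kwargs", one argument or row to a line. servo_tool: Moves the arm, as the interface text tells. Its arguments: {"type":"object","properties":{"xyz":{"type":"array"},"rot":{"type":"array"},"hand":{"type":"array"},"newtons":{"type":"number"}},"required":["xyz","rot","hand"]}

```bash
mkdir -p pics; python3 - <<'E'
from rig import env
import cv2
for n in ["scene","top","wrist"]:
    c=env.camera(n); cv2.imwrite(f"pics/{n}0.png",c["color"])
    print(n,c["intrinsics"].round(1).tolist(),(-c["R"].T@c["t"]).round(3),c["R"].round(3).tolist())
s=env.read_state();print({k:(v if not hasattr(v,'round') else v.round(4)) for k,v in s.items()},env.grip_depth)
E
```

```text
scene [[614.2, 0.0, 316.6], [0.0, 614.2, 230.4], [0.0, 0.0, 1.0]] [1.381 0.638 0.858] [[-0.557, 0.83, 0.015], [0.51, 0.356, -0.783], [-0.656, -0.428, -0.622]]
top [[497.3, 0.0, 329.2], [0.0, 497.3, 242.2], [0.0, 0.0, 1.0]] [0.422 0.09  1.081] [[0.008, -1.0, -0.006], [-0.985, -0.007, -0.174], [0.174, 0.007, -0.985]]
wrist [[418.7, 0.0, 316.2], [0.0, 418.7, 244.5], [0.0, 0.0, 1.0]] [0.085 0.65  0.373] [[0.256, 0.967, -0.001], [0.915, -0.242, 0.324], [0.313, -0.084, -0.946]]
{'time': 0.15, 'q': array([-1.0478,  0.5017, -0.4268,  1.5512,  0.2208,  1.1383, -0.2103]), 'joint_velocities': array([-0.0013, -0.0029, -0.0006, -0.0048,  0.0005, -0.0018,  0.0006]), 'tau': array([-6.50000e-03, -5.70047e+01, -5.82570e+00, -2.81286e+01,
        1.06000e-02,  7.80000e-03,  0.00000e+00]), 'tool_pos': array([0.1669, 0.6279, 0.4039]), 'eef_rot': array([-1.000e-04,  1.295e-01,  9.916e-01, -8.000e-04]), 'ft_force': array([-1.008 , -0.5875,  0.5784]), 'torque': array([ 0.0214,  0.0134, -0.0023]), 'finger_gap': 0.08513242142750571} 0.1547
```

View pics/top0.png

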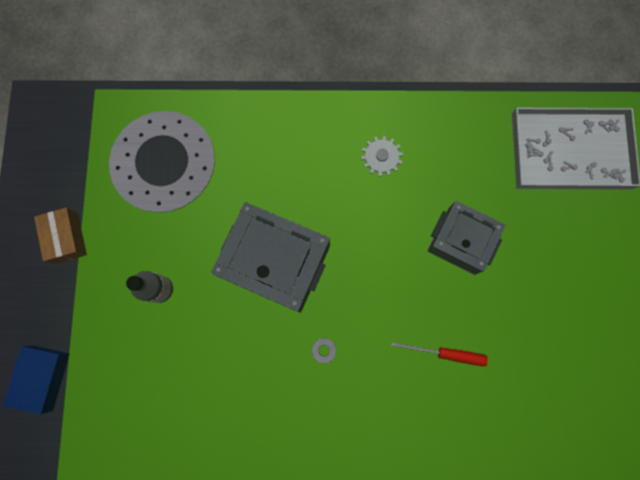

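View pics/scene0.png

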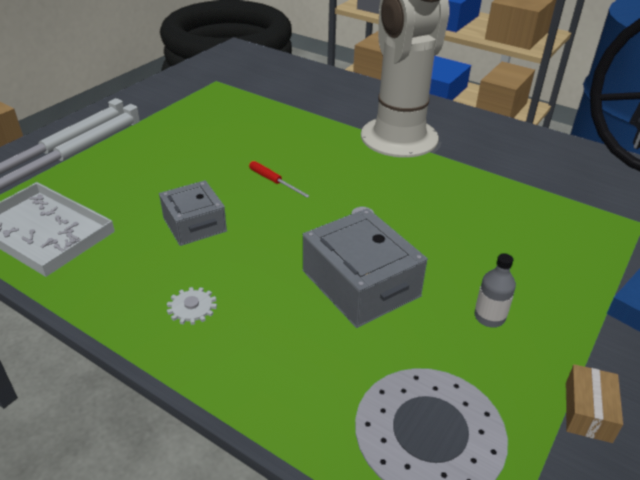

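The top view shows the battery box at about (271,257) with its pad at (263,271). The scene view has the pad at (378,239). The fuse box is to the right in the top view, the bottle to the left at (150,287), and the bearing at (323,350).

```bash
cat > h.py <<'E'
from rig import env
import cv2, numpy as np
def ray(c,u,v):
    K,R,t=c["intrinsics"],c["R"],c["t"]; o=-R.T@t
    return o,R.T@np.linalg.inv(K)@np.array([u,v,1.])
def atz(c,u,v,z):
    o,d=ray(c,u,v); return o+d*(z-o[2])/d[2]
def blob(img,u,v,r=16,th=40):
    g=cv2.cvtColor(img,cv2.COLOR_BGR2GRAY)[v-r:v+r,u-r:u+r]
    n,l,s,ce=cv2.connectedComponentsWithStats((g<th).astype('uint8'))
    k=1+np.argmax(s[1:,4]); return ce[k]+[u-r,v-r],s[k]
E
python3 - <<'E'
from h import *
ct=env.camera("top");cs=env.camera("scene")
for c,u,v in((ct,263,271),(cs,378,239)):
    p,s=blob(c["color"],u,v); print(p,s,atz(c,*p,.103))
for u,v in((248,204),(328,239),(298,309),(214,271)): print("corner",atz(ct,u,v,.1))
for u,v,z in ((135,284,.15),(323,350,.016),(463,237,.07)): print(atz(ct,u,v,z))
a=cv2.resize(ct["color"][190:325,195:345],None,fx=5,fy=4.4,interpolation=2);cv2.imwrite("pics/z.png",a)
E
```

```text
[262.61904762 271.1047619 ] [ 10  11  12  11 105] [0.53545099 0.22814126 0.103     ]
[378.24590164 238.14754098] [11 12 11  7 61] [0.53584755 0.22993204 0.103     ]
corner [0.67273421 0.26259449 0.1       ]
corner [0.60147266 0.099298   0.1       ]
corner [0.46171556 0.15689719 0.1       ]
corner [0.53531717 0.32523628 0.1       ]
[0.50392594 0.46066539 0.15      ]
[0.38032259 0.10864826 0.016     ]
[ 0.61305168 -0.17924855  0.07      ]
```

View pics/z.png

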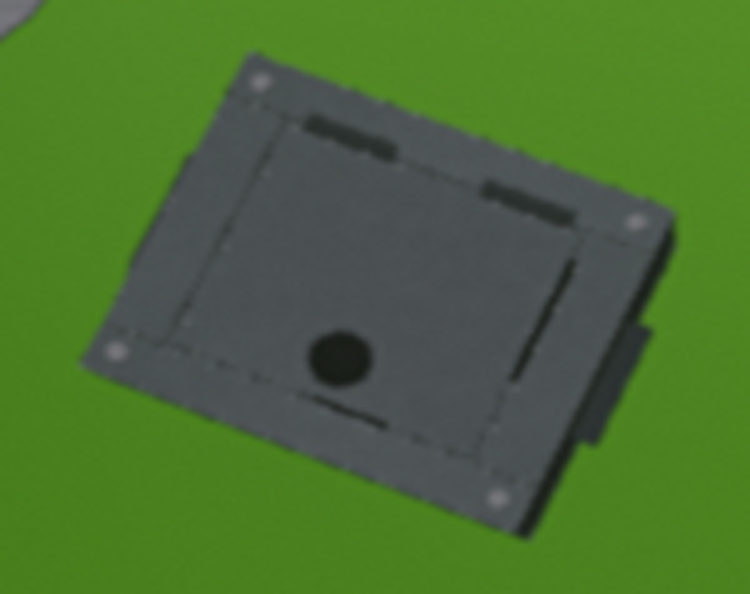

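The pad is at about (0.536, 0.229, 0.103). The box corners give a centre of (0.568, 0.211) and a yaw of about -0.41, which predict the pad at (0.535, 0.225), so the two agree. Next I move above it with the fingers shut.

Call:
{"fn": "servo_tool", "kwargs": {
  "xyz": [
    [-0.02, -0.013, 0],
    [-0.06, -0.038, 0],
    [-0.1, -0.063, 0],
    [-0.14, -0.089, 0],
    [-0.18, -0.114, 0],
    [-0.22, -0.139, 0],
    [-0.26, -0.165, 0],
    [-0.3, -0.19, 0],
    [-0.34, -0.215, 0],
    [-0.38, -0.241, 0],
    [-0.42, -0.266, 0],
    [-0.459, -0.291, 0]
  ],
  "rot": [
    [0, 0, 0],
    [0, 0, 0],
    [0, 0, 0],
    [0, 0, 0],
    [0, 0, 0],
    [0, 0, 0],
    [0, 0, 0],
    [0, 0, 0],
    [0, 0, 0],
    [0, 0, 0],
    [0, 0, 0],
    [0, 0, 0]
  ],
  "hand": [0, 0, 0, 0, 0, 0, 0, 0, 0, 0, 0, 0]
}}

```text
time: 1.45
tool_pos: [0.5369, 0.2273, 0.4049]
eef_rot: [0.0, 0.13, 0.992, 0.0]
ft_force: [1.2, 1.1, -0.2]
finger_gap: 0.0001
```

Call:
{"fn": "servo_tool", "kwargs": {
  "xyz": [
    [0, 0, 0.02],
    [0, 0, 0.05],
    [0, 0, 0.08],
    [0, 0, 0.1],
    [0, 0, 0.11],
    [0, 0, 0.11],
    [0, 0, 0.11]
  ],
  "rot": [
    [0, 0, 0],
    [0, 0, 0],
    [0, 0, 0],
    [0, 0, 0],
    [0, 0, 0],
    [0, 0, 0],
    [0, 0, 0]
  ],
  "hand": [0, 0, 0, 0, 0, 0, 0]
}}

```text
time: 2.15
tool_pos: [0.5362, 0.2294, 0.2955]
eef_rot: [0.0, 0.129, 0.992, 0.0]
ft_force: [0.1, 0.7, 0.8]
finger_gap: -0.0
```

```bash
python3 - <<'E'
from h import *
s=env.read_state();print(s["time"],s["tool_pos"],s["ft_force"])
cs=env.camera("scene")
cv2.imwrite("pics/s1.png",cv2.resize(cs["color"][120:330,270:470],None,fx=2.8,fy=2.8,interpolation=2))
cv2.imwrite("pics/w1.png",env.camera("wrist")["color"])
E
```

```text
2.15 [0.53617548 0.2293793  0.29545728] [0.08982901 0.67274396 0.83704209]
```

View pics/s1.png

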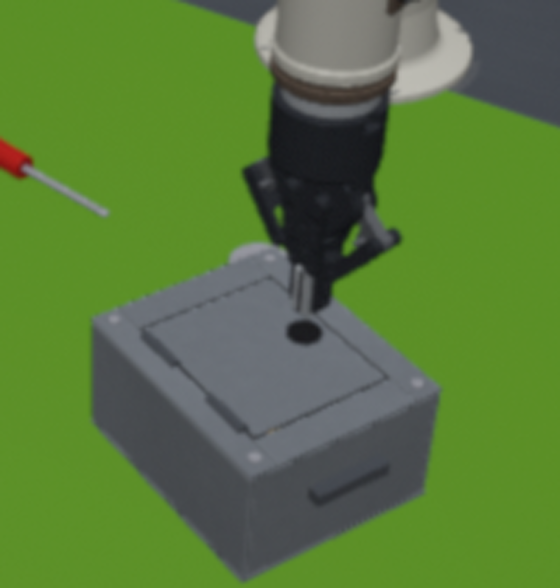

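View pics/w1.png

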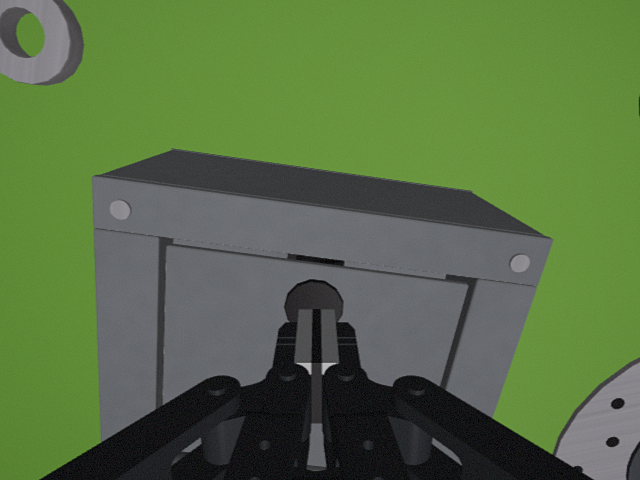

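The scene view shows the fingertips right above the pad, and the wrist view shows them centred on it sideways. The tips should have about 19 mm to go to contact. I descend gently and watch the force.

Call:
{"fn": "servo_tool", "kwargs": {
  "xyz": [
    [0, 0, 0.01],
    [0, 0, 0.016],
    [0, 0, 0.018],
    [0, 0, 0.02],
    [0, 0, 0.021],
    [0, 0, 0.022],
    [0, 0, 0.022],
    [0, 0, 0.022]
  ],
  "rot": [
    [0, 0, 0],
    [0, 0, 0],
    [0, 0, 0],
    [0, 0, 0],
    [0, 0, 0],
    [0, 0, 0],
    [0, 0, 0],
    [0, 0, 0]
  ],
  "hand": [0, 0, 0, 0, 0, 0, 0, 0]
}}

```text
time: 3.05
tool_pos: [0.5357, 0.2291, 0.2727]
eef_rot: [-0.0, 0.129, 0.992, -0.0]
ft_force: [-2.2, -0.1, 3.2]
finger_gap: 0.0001
```

Call:
{"fn": "servo_tool", "kwargs": {
  "xyz": [
    [0, 0, 0.001],
    [0, 0, 0.002],
    [0, 0, 0.003],
    [0, 0, 0.003],
    [0, 0, 0.003]
  ],
  "rot": [
    [0, 0, 0],
    [0, 0, 0],
    [0, 0, 0],
    [0, 0, 0],
    [0, 0, 0]
  ],
  "hand": [0, 0, 0, 0, 0]
}}

```text
time: 3.55
tool_pos: [0.5358, 0.2292, 0.2704]
eef_rot: [0.0, 0.13, 0.992, 0.0]
ft_force: [-4.5, -2.8, 9.2]
finger_gap: -0.0001
```

Call:
{"fn": "servo_tool", "kwargs": {
  "xyz": [
    [0, 0, 0.001],
    [0, 0, 0.002],
    [0, 0, 0.002],
    [0, 0, 0.002]
  ],
  "rot": [
    [0, 0, 0],
    [0, 0, 0],
    [0, 0, 0],
    [0, 0, 0]
  ],
  "hand": [0, 0, 0, 0]
}}

```text
time: 3.95
tool_pos: [0.5358, 0.2293, 0.2701]
eef_rot: [0.0, 0.129, 0.992, -0.0]
ft_force: [-7.9, -3.8, 21.6]
finger_gap: -0.0001
```

The force rose steeply to 22 N with the tip 5.9 mm down, so it is at the stop. Now I lift away.

Call:
{"fn": "servo_tool", "kwargs": {
  "xyz": [
    [0, 0, -0.008],
    [0, 0, -0.03],
    [0, 0, -0.07],
    [0, 0, -0.11],
    [0, 0, -0.15],
    [0, 0, -0.17],
    [0, 0, -0.17],
    [0, 0, -0.17],
    [0, 0, -0.17],
    [0, 0, -0.17],
    [0, 0, -0.17],
    [0, 0, -0.17]
  ],
  "rot": [
    [0, 0, 0],
    [0, 0, 0],
    [0, 0, 0],
    [0, 0, 0],
    [0, 0, 0],
    [0, 0, 0],
    [0, 0, 0],
    [0, 0, 0],
    [0, 0, 0],
    [0, 0, 0],
    [0, 0, 0],
    [0, 0, 0]
  ],
  "hand": [0, 0, 0, 0, 0, 0, 0, 0, 0, 0, 0, 0]
}}

```text
time: 5.15
tool_pos: [0.5357, 0.229, 0.4369]
eef_rot: [-0.001, 0.129, 0.992, -0.0]
ft_force: [-1.2, 0.0, 0.1]
finger_gap: -0.0001
```

```bash
python3 - <<'E'
from h import *
s=env.read_state();print(s["time"],s["tool_pos"],s["ft_force"])
cv2.imwrite("pics/s2.png",env.camera("scene")["color"])
E
```

```text
5.15 [0.53573674 0.22901366 0.43691475] [-1.21046232  0.01346893  0.11510007]
```

View pics/s2.png

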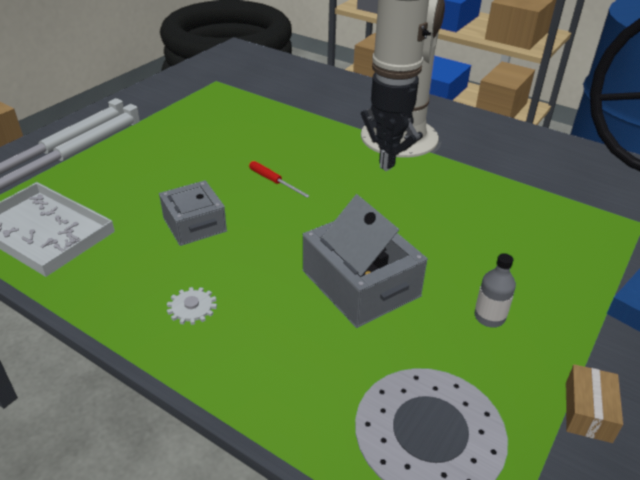

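The hatch has popped, with its pad now at (370,218) and clear air below the fingers. I raise the hand a little more, then wait and check.

Call:
{"fn": "servo_tool", "kwargs": {
  "xyz": [
    [0, 0, -0.02],
    [0, 0, -0.04],
    [0, 0, -0.04],
    [0, 0, -0.04],
    [0, 0, -0.04],
    [0, 0, -0.04],
    [0, 0, -0.04],
    [0, 0, -0.04],
    [0, 0, -0.04],
    [0, 0, -0.04],
    [0, 0, -0.04],
    [0, 0, -0.04]
  ],
  "rot": [
    [0, 0, 0],
    [0, 0, 0],
    [0, 0, 0],
    [0, 0, 0],
    [0, 0, 0],
    [0, 0, 0],
    [0, 0, 0],
    [0, 0, 0],
    [0, 0, 0],
    [0, 0, 0],
    [0, 0, 0],
    [0, 0, 0]
  ],
  "hand": [0, 0, 0, 0, 0, 0, 0, 0, 0, 0, 0, 0]
}}

```text
time: 6.4
tool_pos: [0.5358, 0.2291, 0.4777]
eef_rot: [0.0, 0.13, 0.992, 0.0]
ft_force: [0.8, -0.5, -0.6]
finger_gap: 0.0002
```

Call:
{"fn": "servo_tool", "kwargs": {
  "xyz": [
    [0, 0, 0],
    [0, 0, 0],
    [0, 0, 0],
    [0, 0, 0],
    [0, 0, 0],
    [0, 0, 0],
    [0, 0, 0],
    [0, 0, 0],
    [0, 0, 0],
    [0, 0, 0],
    [0, 0, 0],
    [0, 0, 0]
  ],
  "rot": [
    [0, 0, 0],
    [0, 0, 0],
    [0, 0, 0],
    [0, 0, 0],
    [0, 0, 0],
    [0, 0, 0],
    [0, 0, 0],
    [0, 0, 0],
    [0, 0, 0],
    [0, 0, 0],
    [0, 0, 0],
    [0, 0, 0]
  ],
  "hand": [0, 0, 0, 0, 0, 0, 0, 0, 0, 0, 0, 0]
}}

```text
time: 7.6
tool_pos: [0.5358, 0.229, 0.4777]
eef_rot: [-0.0, 0.13, 0.992, 0.0]
ft_force: [-0.3, -0.3, -0.4]
finger_gap: -0.0001
```

```bash
python3 - <<'E'
from h import *
s=env.read_state();print(s["time"],s["tool_pos"],s["ft_force"])
c=env.camera("scene");cv2.imwrite("pics/s3.png",c["color"])
# predicted pad pixel at each hatch angle (box centre .569,.213, yaw -.409)
y=-.409;ex=np.array([np.cos(y),np.sin(y),0]);pad=np.array([.536,.229,.103]);h=pad+ex*.091;h[2]=.098
for a in(.5,.6,.7,.75):
    P=h-ex*(.091*np.cos(a)-(-.005*-1)*np.sin(a)*1)+np.array([0,0,.091*np.sin(a)+.005*np.cos(a)])
    q=c["intrinsics"]@(c["R"]@P+c["t"]);print(a,q[:2]/q[2])
print(blob(c["color"],370,218,r=9))
c0=cv2.imread("pics/scene0.png").astype(int)
d=(abs(c["color"]-c0).max(2)>40).astype('uint8')
n,l,st,_=cv2.connectedComponentsWithStats(d);print([list(x) for x in st[1:] if x[4]>8])
E
```

```text
7.6 [0.53580113 0.22903051 0.47769471] [-0.32567146 -0.27039138 -0.41105986]
0.5 [373.84614255 222.81035013]
0.6 [371.93787991 220.55094836]
0.7 [369.67696613 218.62186147]
0.75 [368.41937353 217.7893276 ]
(array([369.45238095, 217.79761905]), array([ 4,  4, 10, 11, 84], dtype=int32))
[[np.int32(381), np.int32(0), np.int32(31), np.int32(41), np.int32(793)], [np.int32(404), np.int32(0), np.int32(6), np.int32(6), np.int32(20)], [np.int32(363), np.int32(0), np.int32(87), np.int32(151), np.int32(4511)], [np.int32(422), np.int32(28), np.int32(9), np.int32(7), np.int32(37)], [np.int32(439), np.int32(30), np.int32(6), np.int32(5), np.int32(25)], [np.int32(376), np.int32(32), np.int32(11), np.int32(6), np.int32(21)], [np.int32(414), np.int32(32), np.int32(5), np.int32(4), np.int32(18)], [np.int32(435), np.int32(44), np.int32(7), np.int32(11), np.int32(47)], [np.int32(630), np.int32(104), np.int32(10), np.int32(23), np.int32(127)], [np.int32(634), np.int32(128), np.int32(6), np.int32(20), np.int32(71)], [np.int32(336), np.int32(194), np.int32(63), np.int32(38), np.int32(547)], [np.int32(372), np.int32(234), np.int32(13), np.int32(9), np.int32(92)], [np.int32(363), np.int32(242), np.int32(38), np.int32(33), np.int32(390)]]
```

View pics/s3.png

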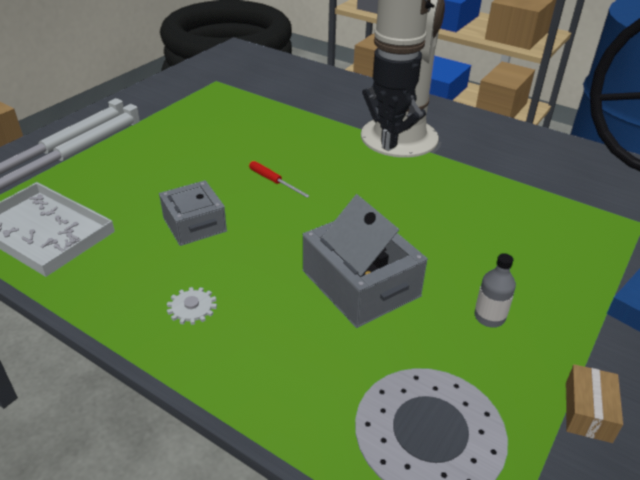

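The hatch stands open and still: its pad is at (369.5,217.8), matching about 0.72–0.75 rad. Nothing else in the scene changed apart from the arm, so I hand in.

```bash
python3 -c "
from rig import env
print(env.sign_off())"
```

```text
the job is handed in; nothing more can be done
None
```

The battery hatch is open and stays open by itself. I pressed its pad once with the shut fingertips, 5.9 mm down to the stop, where the force rose to about 22 N. Then I lifted the hand straight up, well clear of the box, and handed the job in at about 7.7 s.

- **Hatch angle:** In the last scene picture the pad matched an opening of about 0.72–0.75 rad. It was in the same place as in the picture about 2.4 s earlier. The force on the tool was near zero.
- **Rest of the scene:** Against the first scene picture, only the arm, the battery hatch and a small patch at the picture's right edge, off the bench, differed. The fuse hatch, bottle, sprocket and screwdriver looked unmoved.
- **Not fully checked:** The bearing is hidden behind the box in that view. I did not look at it separately, though no move went near it.

No check failed. The two cameras placed the pad within 2 mm of each other. The box corners predicted it about 4 mm from the spot I used, which was close enough for this press.

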